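Hold a bayonet cap at the vent position of a test pot

ROBOT

A 6-joint arm with a two-finger parallel gripper is mounted at the origin on a cart in front of the work surface, level with it; the furniture and walls round the work are solid. World frame = base frame: x ahead of the robot, y to its left, z up, the work surface at z = 0. Lengths are in mm, angles in rad, forces in N, time in s.
With the tool pointing down it reaches from about 375 to 975 mm from the base axis. Payload 3.8 kg.
Tool frame: the origin (TCP) lies on the mounting face of the last link; the fingertips stand r.tip_reach ahead of it and the grasp point (between the pads) lies 155 mm ahead of it (r.tip_reach is the distance from the TCP to the fingertips, in mm); z points along the fingers, x is the direction in which the jaws open and shut, and the axes are right-handed (so a half turn about z gives the same grasp; the last joint's range is limited). The gripper opens to 85 mm and grips with 20 to 120 N. Pads are 22 mm wide; open, the fingers measure 114 mm over their backs; the gripper's body (76 mm by 85 mm) begins 54 mm behind the grasp point. The pads swing forward as they close: fully open they stand 13 mm farther back than shut.
Start: joints at [-1.191, 0.264, 1.604, -0, 1.274, -0.037], TCP at [273.259, -617.211, 404.68] pointing down, gripper open.
Joint ranges: [-2.63, 2.63], [-0.94, 2.18], [0.31, 2.57], [-1.31, 4.45], [0, 2.66], [-2.55, 2.55]. Speed limits (rad/s): [2.57, 2.57, 3.14, 3.14, 3.14, 3.14].

INTERFACE

Orientations are given as a unit quaternion [w, x, y, z].
In Python, from cell import r, eyes gives the robot as it stands.
- The arm moves only by the tool move_arm, never from a script. Its argument "moves" is a list of rows, each a list of 3 entries, a list of its own where there are three numbers: the turn, a rotation vector about the tool's x, y, z in rad, then the shift along the tool's x, y, z in cm, then the finger opening in cm, from 0 to 8.54. In form: [[[wx, wy, wz], [dx, dy, dz], jaw], ...]. A call has 1 to 20 rows; each row is the pose to reach, as a shift and turn from the pose commanded when the call began, along the tool's axes at that moment; what a row does not reach only later rows make up. A row lasts 1/12 s, in which the tool goes at most 41.7 mm and 7.16 degrees, less where a joint would pass 70% of its speed; a pose out of reach is approached as far as the arm can. A call with a gripper value outside its range is refused whole. The fingers move at their own pace and stop on an object; the grip force is fixed at half the most. Time passes only in rows, so rows that repeat a pose let the fingers close. It gives the time, the measured TCP pose, the force and the opening at its end, in the units of the state.
- r.sense(): the state, without advancing time (a new reading comes with each control period).
- eyes.read_camera(name): name is "scene" or "top" or "wrist"; returns a dict with "pixels" (384x512x3 uint8, red, green, blue), "z_map" (384x512 float32, mm along the optical axis (not along the pixel's ray), 0 where there is no reading), "vertical_fov" (degrees; the focal length in pixels is half the picture's height over the tangent of half this angle, whatever the lens; pixels are square), "cx", "cy" (the principal point, pixels), "distortion" ([k1, k2, p1, p2, k3] as OpenCV has them; the pictures are not rectified), "extrinsics" (4x4, takes a point from world to camera coordinates). Camera axes: x right, y up, looking along -z (the intrinsics and any distortion apply to the point x, -y, -z); pixel columns grow to the right and rows downward; lengths in mm; the calibration is good to about 2 mm. A picture is of the moment at which its call begins.
- r.close_job(): hands the job in, once; it reports no verdict.
The state is a dict: "clock": time; "joint_positions": joint angles; "joint_vel": joint speeds; "tau": joint torques, N m; "eef_pos": TCP position; "eef_rot": TCP orientation; "wrist_force": force on the tool from outside, world axes, zero at the start; "wrist_torque": the same for the moment, N m; "opening": finger opening in mm.
Only numpy, scipy, OpenCV 4.12 (cv2) and the standard library are available. Lean on these libraries where they do the work, as an engineer would, in place of code of your own. Each camera call takes 0.05 s, during which the arm holds its last target.

TASK

Pick up the loose bayonet cap by its wing grip, put it into the mouth of the fixed test pot with its two lugs through the two slots until its disc rests on the rim, then turn it clockwise (seen from above) to the vent position, halfway to the lock, where the wing grip points at the two small studs on the rim. Stop before it clicks into the lock, and keep holding it there: a spring turns it back, so finish still gripping the cap, at rest. Leave the other fittings where they are.

Things in the scene. Friction and masses are not known exactly. Their poses are not given: they have to be found in the camera images.
- cap: Loose steel bayonet cap, 0.15 to 0.31 kg, standing upright: 48 mm neck, 68 mm disc (18 to 24 mm above the underside), wing grip on top. Origin at the centre of its underside, z up, x along the wing grip and the two lugs; it works the same after a half turn about z. Seated in the pot its origin is 52 mm above the pot's.
- cap_grip (a point): Point on the cap's axis, 50 mm above its underside, where to pinch the wing grip. The wing is 60 mm long (along cap x), 14 mm thick (y, pinch it across this) and stands from the disc's top at 24 mm up to 65 mm above the underside. Behind and to the left of the cap stands a drawer cabinet, 205 mm high, one top drawer open: come down from above it.
- cap_lug (a point): Tip of one lug: on the cap's +x, 33 mm from the axis, 5.5 mm above the underside. An equal lug is on -x. Lugs are 10 mm wide, 7 mm high, on the 18 mm high neck with chamfered foot.
- test_pot: Aluminium pot fixed to the bench, 88 mm across, 70 mm high, foot 116 mm across; brass connection on its -x side to 70 mm from the axis, below 45 mm height. Origin at the centre of its underside, z up, x along the two entry slots. The cap enters with its x along the pot's x (either way round) and then turns clockwise only, its lugs caught under the lip.
- pot_mouth (a point): Centre of the pot's mouth at rim height, 70 mm above its underside. Bore 52 mm across in a 6 mm thick lip; two slots along pot +x and -x, 15 mm wide, reaching 35.5 mm from the axis. The bench vise that stands between the cap and the pot is 132 mm high: carry the cap over it.
- vent_stud (a point): One of the two equal small round studs on the rim (6 mm across, 3.5 mm high), 39.5 mm from the pot's axis, 45 degrees clockwise from the slots; the other is opposite. At the vent position the wing grip points at them. Spring balls (bosses on the pot's side at 74 degrees) resist from about 56 degrees on; the cap clicks into the lock at about 90.
- return_ring (a joint): Turn of the spring-loaded ring inside the pot, rad, clockwise positive; 0 at rest with no cap turned. The cap's lugs push it: it starts to move after the cap has turned about 0.1 rad and then follows the cap; about 0.7 with the cap at the vent position, about 1.5 in the lock. The spring turns the cap back towards the slots with 0.06 N m at rest rising by 0.1 N m per rad.
- union_a: rust-brown pipe union standing on end, 47x54x47 mm; bystander, leave alone. Origin at the centre of its underside.
- cap_galv: plain dark domed pipe cap, 73 mm across, 38 mm high, no grip and no lugs; bystander, leave alone. Origin at the centre of its underside.
- seal_tape: roll of thread seal tape lying flat, 49 mm across, 14 mm high; bystander, leave alone. Origin at the centre of its underside.
- reducer_a: dark bell reducer standing, 54 mm across, 38 mm high; bystander, leave alone. Origin at the centre of its underside.

How it is judged (in metres and radians):
On the way:
1. the cap is let into the pot's mouth through the slots, its disc down on the rim, not yet turned (z of cap in the frame of test_pot between 0.049 and 0.0555 m and horizontal distance between cap and test_pot below 0.005 m and angle between cap's own z axis and vertical below 0.09 rad and angle between the x axis of cap and the x axis of test_pot, either way round below 0.3 rad), for 0.1 s.
At the end, for the whole second after the job is handed in: The cap sits in the pot's mouth (origin 49 to 55.5 mm above the pot's, within 5 mm of its axis, upright within 5 degrees), turned 45 +- 9 degrees clockwise from the slots with the return ring pushed along (0.4 to 0.95 rad), at rest (under 0.4 rad/s), and the fingers still grip it (over 2 N) (z of cap in the frame of test_pot between 0.049 and 0.0555 m and horizontal distance between cap and test_pot below 0.005 m and angle between cap's own z axis and vertical below 0.09 rad and angle between the x axis of cap and the x axis of test_pot, either way round between 0.625 and 0.945 rad and value of joint return_ring between 0.4 and 0.95 rad and contact force between the fingers and cap above 2 N and angular speed of cap below 0.4 rad/s); the arm keeps its last pose, push and grip.
It fails at once if the cap is turned into the spring balls, towards the lock click (return ring beyond 1.05 rad, the cap some 63 degrees round) (value of joint return_ring above 1.05 rad).
It fails at once if union_a is pushed more than 25 mm (distance of union_a from where it was at the start of the episode above 0.025 m).
It fails at once if cap_galv is pushed more than 25 mm (distance of cap_galv from where it was at the start of the episode above 0.025 m).
It fails at once if seal_tape is pushed more than 25 mm (distance of seal_tape from where it was at the start of the episode above 0.025 m).
It fails at once if reducer_a is pushed more than 25 mm (distance of reducer_a from where it was at the start of the episode above 0.025 m).
It also fails if it takes over 46 s, if anything falls off the work surface, if the arm or the gripper's body presses on something with over 40 N, if the wrist force passes 120 N, or if a joint passes its speed limit or range.

## Working session

There is one attempt and no reset: what is moved stays moved. The work goes in short steps, Python scripts to look and compute and a tool call to move; the robot and the scene stay as the last step left them, time stands still between calls to the robot, and variables do not carry over. Pictures are saved under pics/ and viewed, and the job is handed in when it is done.

Besides the shell and the picture viewer there is one more tool, called after "Call:" in YAML: its name, and indented under it one key for each argument. move_arm: Moves the arm, as the interface text tells. Its arguments: {"type":"object","properties":{"moves":{"type":"array"}},"required":["moves"]}

```bash
ls; mkdir -p pics; cat > h.py <<'E'
import numpy as np, cv2
from cell import r, eyes
def K(c):
    h=c["pixels"].shape[0]; f=h/2/np.tan(np.radians(c["vertical_fov"])/2)
    return np.array([[f,0,c["cx"]],[0,f,c["cy"]],[0,0,1.]]), np.array(c["distortion"],float)
def ray(c,uv):
    k,d=K(c); p=cv2.undistortPoints(np.array(uv,float).reshape(-1,1,2),k,d).reshape(-1,2)
    E=np.array(c["extrinsics"]); R=E[:3,:3]; o=-R.T@E[:3,3]
    dc=np.c_[p[:,0],-p[:,1],-np.ones(len(p))]
    return o, dc@R
def plane(c,uv,z):
    o,d=ray(c,uv); return o+d*((z-o[2])/d[:,2])[:,None]
def cloud(c,uv):
    uv=np.array(uv); o,d=ray(c,uv); z=c["z_map"][uv[:,1].astype(int),uv[:,0].astype(int)]
    return o+d*z[:,None]
def full(c):
    h,w=c["z_map"].shape; v,u=np.mgrid[:h,:w]; uv=np.c_[u.ravel(),v.ravel()]
    return cloud(c,uv).reshape(h,w,3)
def proj(c,P):
    k,d=K(c);E=np.array(c["extrinsics"]);q=np.atleast_2d(P)@E[:3,:3].T+E[:3,3]
    q=q*[1,-1,-1]; return cv2.projectPoints(q.reshape(-1,1,3),np.zeros(3),np.zeros(3),k,d)[0].reshape(-1,2)
def save(n,im,s=1.5):
    cv2.imwrite("pics/"+n,cv2.resize(im[...,::-1],None,fx=s,fy=s,interpolation=cv2.INTER_CUBIC))
E
python3 - <<'E'
from h import *
import pickle
for n in ["scene","top","wrist"]:
    c=eyes.read_camera(n); pickle.dump(c,open(n+"0.pkl","wb")); save(n+"0.png",c["pixels"])
    E=np.array(c["extrinsics"]); print(n,-E[:3,:3].T@E[:3,3],c["vertical_fov"],c["distortion"])
print(r.sense(), r.tip_reach)
E
```

```text
pics
scene [-260.5119043   646.90312053  731.62930276] 48.99135807439029 [0.01819529 0.         0.         0.         0.        ]
top [ 420.75698714 -146.96624122 1395.99001444] 48.04594709556701 [-0.00640811  0.          0.          0.          0.        ]
wrist [ 343.01130107 -584.18637496  372.9024706 ] 67.35928512071214 [-0.0314562  0.         0.         0.         0.       ]
{'clock': 0.15, 'joint_positions': array([-1.19086304e+00,  2.64591168e-01,  1.60506778e+00, -1.51245204e-05,
        1.27370387e+00, -3.69275436e-02]), 'joint_vel': array([-0.00097408, -0.00179288, -0.00324501,  0.00021201, -0.00098015,
        0.00020509]), 'tau': array([ 4.80259096e-04, -5.15906775e+01, -3.67959523e+01, -9.76684845e-06,
        8.05274060e-03,  4.58773030e-06]), 'eef_pos': array([ 273.18311419, -616.95975318,  403.63626355]), 'eef_rot': array([-5.03946459e-04,  8.38121431e-01, -5.45482982e-01, -7.27637826e-04]), 'wrist_force': array([0.99380432, 0.38728229, 0.78160618]), 'wrist_torque': array([ 0.01230482,  0.03172147, -0.00268403]), 'opening': 85.326448266529} 173.4
```

View pics/scene0.png

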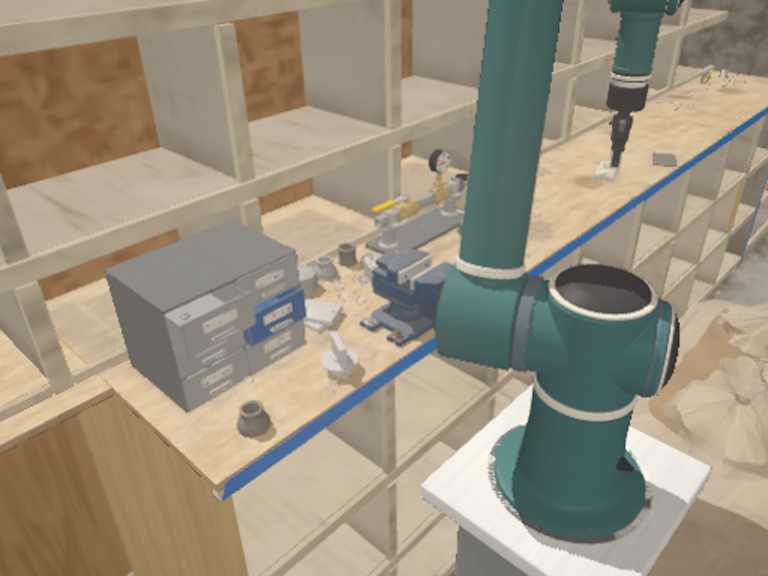

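View pics/top0.png

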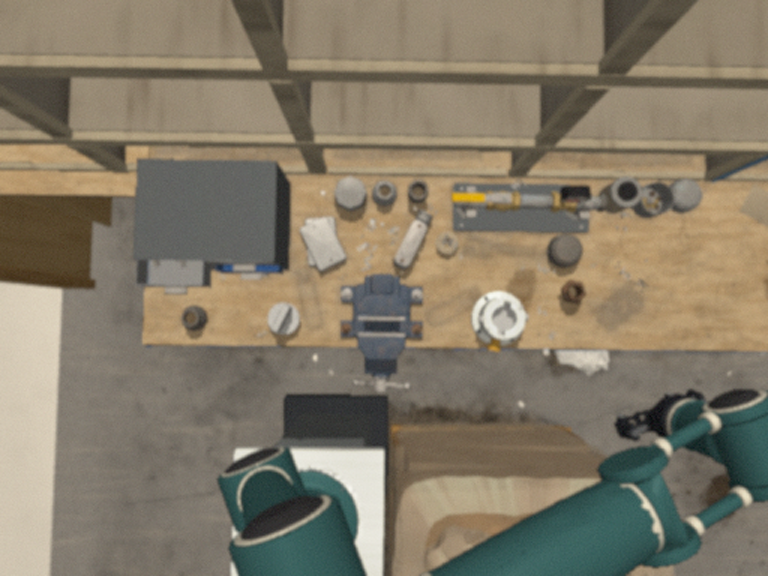

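View pics/wrist0.png

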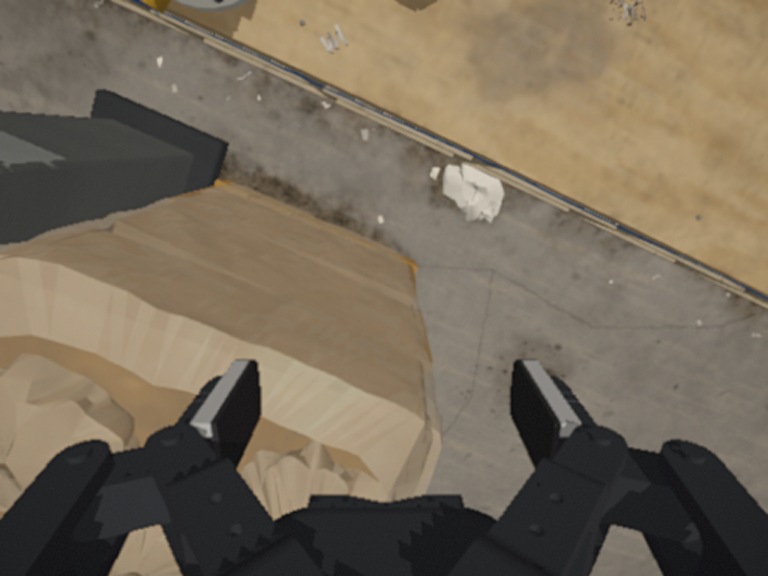

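The top view shows the cap at about (284,319) and the pot at (500,317) in the enlarged picture. The vise is between them and the cabinet is at the left. I'll zoom in and measure both.

```bash
python3 - <<'E'
from h import *
import pickle
c=pickle.load(open("top0.pkl","rb")); im=c["pixels"]
a=im[180:250,150:230]; b=im[180:250,295:375]
save("capz.png",np.hstack([a,b]),5)
P=full(c)
for nm,(u0,v0) in dict(cap=(189,212),pot=(333,211)).items():
    s=P[v0-30:v0+30,u0-30:u0+30].reshape(-1,3)
    for lo,hi in ((8,15),(15,30),(30,45),(45,60),(60,68),(68,76)):
        m=(s[:,2]>lo)&(s[:,2]<hi); 
        if m.sum()>3: q=s[m]; print(nm,lo,hi,m.sum(),q.mean(0).round(1),q.min(0).round(1),q.max(0).round(1))
print(P[:, 240,:2][::40].round(0).tolist())
E
```

```text
cap 8 15 31 [438.7  95.1   9.4] [375.6 -30.7   8.1] [520.5 147.2  14.8]
cap 15 30 241 [431.3  56.7  24.4] [395.7  24.4  15.8] [522.9 104.6  29.5]
cap 30 45 25 [434.4  53.6  34.6] [402.2  39.6  30.3] [518.6 101.8  41.8]
cap 45 60 14 [431.5  52.3  55.7] [402.5  40.1  48.6] [455.2  64.3  59.8]
cap 60 68 72 [429.2  57.2  64.4] [402.5  39.3  60.1] [455.   74.8  68. ]
cap 68 76 18 [431.1  58.1  69.8] [408.7  43.8  68.1] [519.3  71.2  73.3]
pot 8 15 209 [ 438.  -385.1   11.4] [ 377.2 -497.1    8. ] [ 532.5 -314.1   14.8]
pot 15 30 64 [ 444.3 -373.4   18.5] [ 378.9 -438.4   15.1] [ 490.4 -345.1   29.9]
pot 30 45 217 [ 418.9 -398.3   40.9] [ 366.5 -430.2   30.1] [ 470.5 -358.7   44.9]
pot 45 60 123 [ 432.5 -399.6   48.5] [ 370.  -447.9   45.1] [ 476.2 -358.3   59.8]
pot 60 68 109 [ 434.2 -398.2   65.8] [ 392.5 -450.7   60.3] [ 475.8 -350.6   67.9]
pot 68 76 299 [ 434.5 -401.2   71. ] [ 392.3 -448.4   68. ] [ 475.6 -349.8   76. ]
[[835.0, -116.0], [756.0, -117.0], [783.0, -107.0], [721.0, -101.0], [598.0, -102.0], [464.0, -108.0], [285.0, -78.0], [112.0, -88.0], [85.0, -109.0], [-38.0, -111.0]]
```

View pics/capz.png

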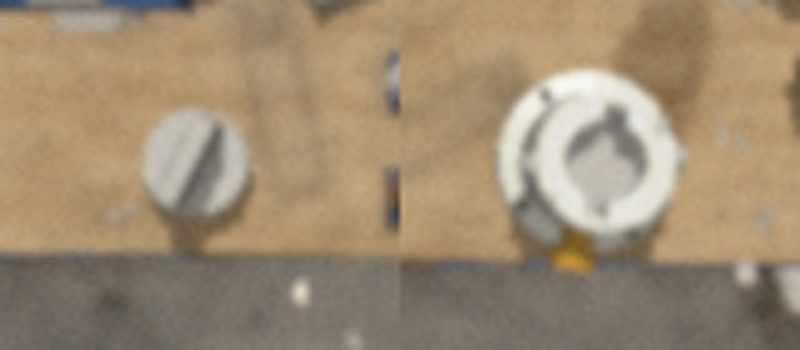

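```bash
python3 - <<'E'
from h import *
import pickle
from scipy.spatial.transform import Rotation as Ro
s=r.sense(); q=s["eef_rot"]; R=Ro.from_quat([q[1],q[2],q[3],q[0]]).as_matrix()
c=pickle.load(open("wrist0.pkl","rb"));E=np.array(c["extrinsics"]); o=-E[:3,:3].T@E[:3,3]
print("cam in tool",R.T@(o-s["eef_pos"]),"\naxes (rows cam x,y,fwd in tool)",(np.diag([1,1,-1])@E[:3,:3]@R).round(3))
c=pickle.load(open("top0.pkl","rb")); P=full(c)
# wing
s_=P[185:240,165:215].reshape(-1,3); m=(s_[:,2]>58)&(s_[:,2]<75)&(abs(s_[:,0]-430)<45)&(abs(s_[:,1]-57)<45); w=s_[m]; 
u,S,vt=np.linalg.svd(w[:,:2]-w[:,:2].mean(0)); print("wing",w.mean(0),vt[0],np.degrees(np.arctan2(vt[0,1],vt[0,0])))
# disc by depth
m=(s_[:,2]>17)&(s_[:,2]<75)&(abs(s_[:,0]-430)<45)&(abs(s_[:,1]-57)<45); print("disc circ",cv2.minEnclosingCircle(s_[m][:,:2].astype(np.float32)))
s_=P[180:245,295:375].reshape(-1,3); m=(s_[:,2]>63)&(s_[:,2]<78); print("rim",cv2.minEnclosingCircle(s_[m][:,:2].astype(np.float32)))
# obstacles: heights map
H=P[...,2]; 
for nm,(x0,x1,y0,y1) in dict(cab=(380,700,100,330),vise=(350,560,-250,-60)).items():
  m=(P[...,0]>x0)&(P[...,0]<x1)&(P[...,1]>y0)&(P[...,1]<y1)
  for lo in range(30,300,30):
    k=m&(H>lo)&(H<lo+30); 
    if k.sum()>8: print(nm,lo,k.sum(),P[k].min(0).round(),P[k].max(0).round())
E
```

```text
cam in tool [ -1.63919925 -77.11653789  30.74066755] 
axes (rows cam x,y,fwd in tool) [[ 1.    -0.001  0.001]
 [-0.001 -0.953  0.303]
 [-0.001  0.303  0.953]]
wing [428.94507676  57.1596673   65.07992695] [-0.89781352  0.44037584] 153.87213628041528
disc circ ((423.4794921875, 62.62679672241211), 40.52519989013672)
rim ((438.4205627441406, -399.6268005371094), 49.99800109863281)
cab 30 74 [409. 102.  31.] [532. 268.  53.]
cab 60 71 [508. 100.  73.] [536. 195.  90.]
cab 90 56 [507. 102.  90.] [535. 183. 119.]
cab 120 604 [486. 126. 121.] [538. 305. 150.]
cab 150 308 [473. 101. 150.] [537. 307. 180.]
cab 180 4540 [485. 100. 180.] [700. 311. 210.]
cab 210 161 [532. 100. 210.] [700. 307. 214.]
vise 30 53 [ 410. -211.   30.] [560. -77.  42.]
vise 60 151 [ 402. -183.   64.] [ 427. -116.   90.]
vise 90 290 [ 351. -185.   90.] [ 519. -114.  120.]
vise 120 1084 [ 350. -199.  120.] [ 518. -102.  140.]
```

Call:
move_arm:
  moves:
    - [[0, 0, 0.06], [-1.5, -2.6, 0], 8.5]
    - [[0, 0, 0.12], [-3.5, -6.2, 0], 8.5]
    - [[0, 0, 0.2], [-5.8, -10.2, 0], 8.5]
    - [[0, 0, 0.28], [-8, -14.2, 0], 8.5]
    - [[0, 0, 0.36], [-10, -17.8, 0], 8.5]
    - [[0, 0, 0.44], [-11.6, -20.8, 0], 8.5]
    - [[0, 0, 0.5], [-12.6, -22.8, 0], 8.5]
    - [[0, 0, 0.54], [-13.2, -23.7, 0], 8.5]
    - [[0, 0, 0.54], [-13.2, -23.7, 0], 8.5]
    - [[0, 0, 0.54], [-13.2, -23.7, 0], 8.5]
    - [[0, 0, 0.54], [-13.2, -23.7, 0], 8.5]

```text
clock: 1.07
eef_pos: [436.1, -401.1, 404.4]
eef_rot: [-0.0, -0.663, 0.749, 0.0]
wrist_force: [-0.4, -0.4, 0.1]
opening: 85.0
```

```bash
python3 - <<'E'
from h import *
import pickle
c=eyes.read_camera("wrist"); s=r.sense(); pickle.dump((c,s),open("w1.pkl","wb")); save("w1.png",c["pixels"])
print(s["clock"],s["eef_pos"],s["eef_rot"],s["joint_positions"],abs(s["joint_vel"]).max())
E
```

```text
1.1167 [ 435.93205587 -401.37202298  404.51183247] [-2.30926237e-04 -6.62172460e-01  7.49351436e-01  7.62116885e-05] [-7.86046136e-01  1.09399488e-01  1.78603877e+00 -4.76560660e-04
  1.24633474e+00  9.08270071e-01] 0.009355400811664364
```

View pics/w1.png

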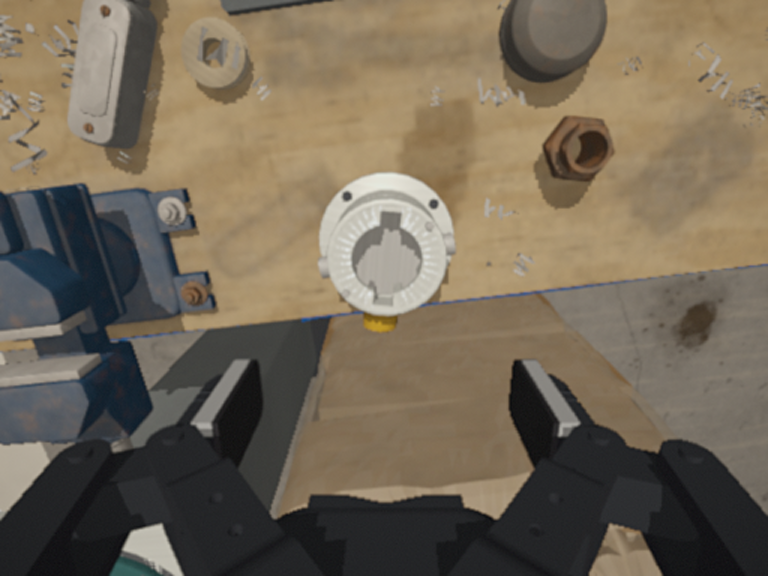

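The pot is at about (387,257), with its slots at the top (390,215) and bottom (383,300) and the studs near (430,227) and (347,291). I'll zoom in for exact positions.

```bash
python3 - <<'E'
from h import *
import pickle
c,s=pickle.load(open("w1.pkl","rb"))
# rectify onto rim plane z=70: 0.2 mm/px... image up=+x, left=+y
cx,cy=436,-400; n=600; sc=100/n
j,i=np.meshgrid(np.arange(n),np.arange(n))
X=cx+(n/2-i)*sc; Y=cy+(n/2-j)*sc
uv=proj(c,np.c_[X.ravel(),Y.ravel(),np.full(n*n,70.)]).reshape(n,n,2).astype(np.float32)
im=cv2.remap(c["pixels"],uv[...,0],uv[...,1],cv2.INTER_CUBIC); np.save("rim.npy",im)
save("rim.png",im,1)
E
```

```text
(no output)
```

View pics/rim.png

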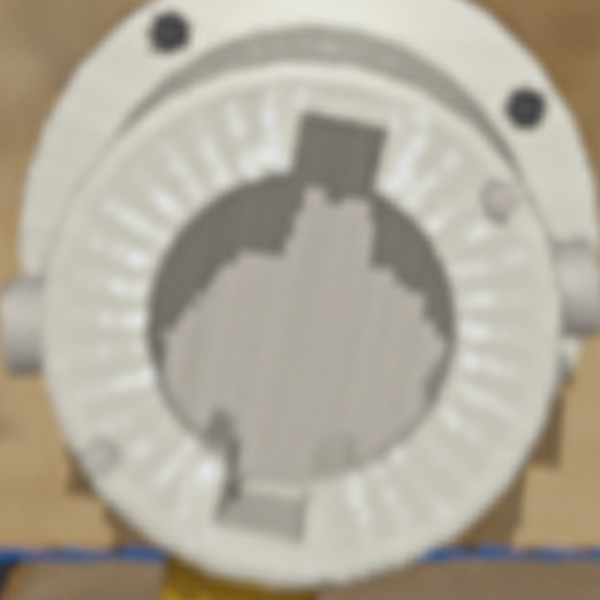

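```bash
python3 - <<'E'
from h import *
import pickle
c,s=pickle.load(open("w1.pkl","rb"))
o=ray(c,[[0,0]])[0]; print("cam",o)
P=full(c); d=np.hypot(P[...,0]-432,P[...,1]+400)
m=(d>30)&(d<42)&(P[...,2]>50); print("rim z wrist",np.percentile(P[m][:,2],[5,25,50,75,95]), P[m].mean(0))
m=(d>75)&(d<130)&(P[...,2]<20)&(P[...,0]>400);print("bench z",np.percentile(P[m][:,2],[5,25,50,75,95]))
t=pickle.load(open("top0.pkl","rb")); 
cx,cy=436,-400; n=600; sc=100/n
j,i=np.meshgrid(np.arange(n),np.arange(n)); X=cx+(n/2-i)*sc; Y=cy+(n/2-j)*sc
uv=proj(t,np.c_[X.ravel(),Y.ravel(),np.full(n*n,70.)]).reshape(n,n,2).astype(np.float32)
im=cv2.remap(t["pixels"],uv[...,0],uv[...,1],cv2.INTER_CUBIC); save("rimt.png",im,1)
P=full(t); d=np.hypot(P[...,0]-435,P[...,1]+400)
m=(d>30)&(d<42)&(P[...,2]>50); print("rim z top",np.percentile(P[m][:,2],[5,25,50,75,95]),P[m].mean(0))
m=(d>75)&(d<130)&(P[...,2]<20)&(P[...,0]>400);print("bench z",np.percentile(P[m][:,2],[5,25,50,75,95]))
E
```

```text
cam [ 512.07685172 -409.43916957  373.88270717]
rim z wrist [ 69.69521831 273.28996523 311.97113304 318.21418907 325.30322469] [ 445.66389502 -402.2992857   255.99763489]
bench z [-1.01984247 -0.27226581  0.27152748  0.81065361  1.64236753]
rim z top [65.59701589 68.01562949 69.99006511 71.91540883 75.73904926] [ 435.14705134 -399.58719286   70.03693428]
bench z [-4.53750002 -1.55021856  0.42323511  2.35048727  5.37405304]
```

View pics/rimt.png

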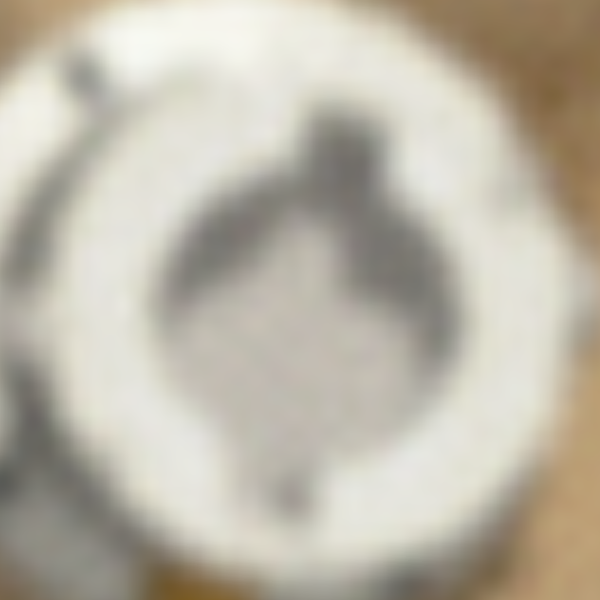

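Call:
move_arm:
  moves:
    - [[0, 0, 0.01], [-1, 0.1, 0], 8.5]
    - [[0, 0, 0.03], [-3, 0.4, 0], 8.5]
    - [[0, 0, 0.05], [-6, 0.8, 0], 8.5]
    - [[0, 0, 0.07], [-9.3, 1.3, 0], 8.5]
    - [[0, 0, 0.1], [-12.6, 1.8, 0], 8.5]
    - [[0, 0, 0.12], [-16, 2.2, 0], 8.5]
    - [[0, 0, 0.14], [-19.4, 2.7, 0], 8.5]
    - [[0, 0, 0.17], [-22.8, 3.2, 0], 8.5]
    - [[0, 0, 0.19], [-26.2, 3.6, 0], 8.5]
    - [[0, 0, 0.22], [-29.6, 4.1, 0], 8.5]
    - [[0, 0, 0.24], [-33, 4.6, 0], 8.5]
    - [[0, 0, 0.27], [-36.4, 5, 0], 8.5]
    - [[0, 0, 0.29], [-39.6, 5.5, 0], 8.5]
    - [[0, 0, 0.31], [-42.4, 5.9, 0], 8.5]
    - [[0, 0, 0.33], [-44.4, 6.2, 0], 8.5]
    - [[0, 0, 0.33], [-45.4, 6.3, 0], 8.5]
    - [[0, 0, 0.33], [-45.4, 6.3, 0], 8.5]
    - [[0, 0, 0.33], [-45.4, 6.3, 0], 8.5]
    - [[0, 0, 0.33], [-45.4, 6.3, 0], 8.5]

```text
clock: 2.7
eef_pos: [429.8, 56.8, 404.6]
eef_rot: [-0.0, -0.53, 0.848, -0.0]
wrist_force: [-0.4, 0.2, 0.0]
opening: 85.2
```

```bash
python3 - <<'E'
from h import *
import pickle
c=eyes.read_camera("wrist"); s=r.sense(); pickle.dump((c,s),open("w2.pkl","wb")); save("w2.png",c["pixels"])
print(s["clock"],s["eef_pos"],s["eef_rot"],s["joint_positions"],abs(s["joint_vel"]).max())
cx,cy=430,57; n=600; sc=100/n
j,i=np.meshgrid(np.arange(n),np.arange(n)); X=cx+(n/2-i)*sc; Y=cy+(n/2-j)*sc
for z in (65,24):
  uv=proj(c,np.c_[X.ravel(),Y.ravel(),np.full(n*n,z*1.)]).reshape(n,n,2).astype(np.float32)
  im=cv2.remap(c["pixels"],uv[...,0],uv[...,1],cv2.INTER_CUBIC); save(f"cap{z}.png",im,.9)
P=full(c); d=np.hypot(P[...,0]-430,P[...,1]-57); m=(d<40)&(P[...,2]>59)&(P[...,2]<70); w=P[m]
print(np.median(w[:,2]),w.mean(0),cv2.minAreaRect(w[:,:2].astype(np.float32)))
m=(d<45)&(P[...,2]>19)&(P[...,2]<28); print(np.median(P[m][:,2]),cv2.minEnclosingCircle(P[m][:,:2].astype(np.float32)))
E
```

```text
2.75 [429.90245147  56.62782302 404.62133308] [-1.89712262e-04 -5.29598025e-01  8.48248704e-01 -1.78025090e-04] [ 7.37108150e-02 -2.08404151e-01  2.08872303e+00 -5.16288102e-04
  1.26144377e+00  2.09920743e+00] 0.00556816776248952
65.06637275786454 [427.48259742  58.80725309  64.98851159] ((426.6955261230469, 59.34758758544922), (12.564652442932129, 59.11491394042969), 64.28520965576172)
24.339621159490036 ((426.1018371582031, 59.5679817199707), 33.9256591796875)
```

View pics/w2.png

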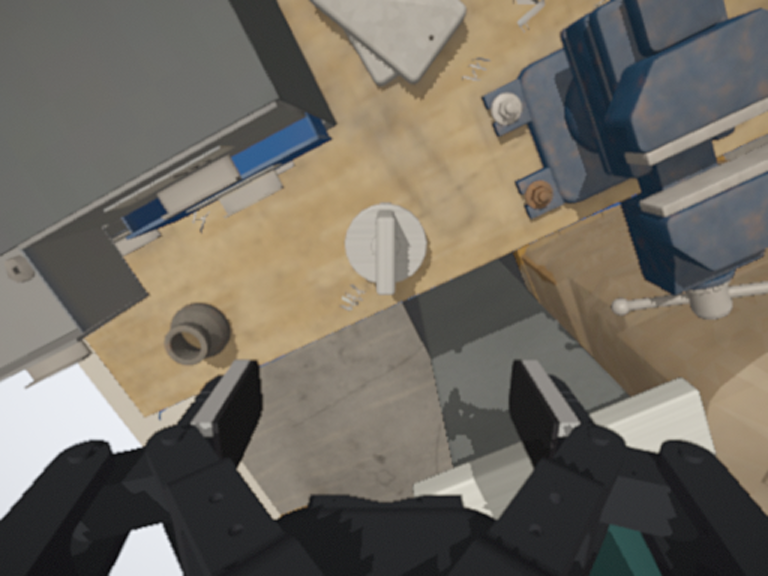

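View pics/cap65.png

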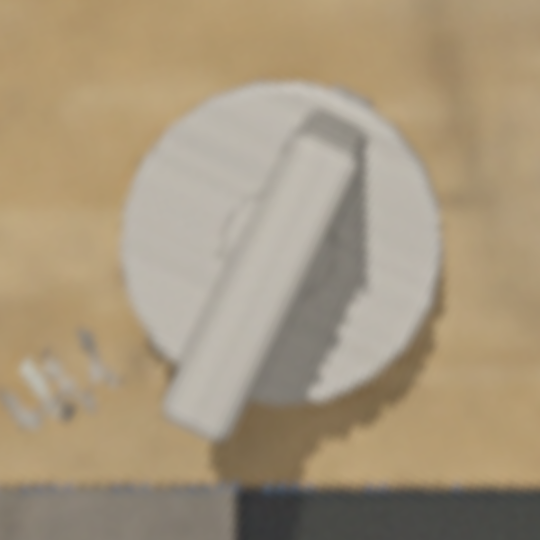

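View pics/cap24.png

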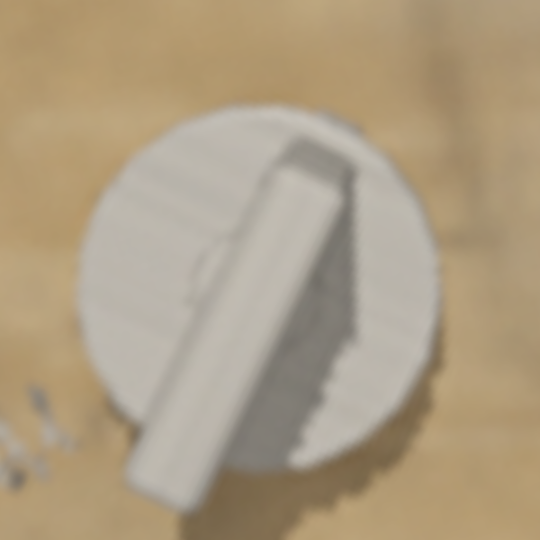

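Both the wing and the disc put the cap at about (426.8, 59.1), with the wing at −26°. The disc height (24) and radius (34) match the given sizes. I'll descend and check.

Call:
move_arm:
  moves:
    - [[0, 0, 0], [0, 0.2, 1], 8.5]
    - [[0, 0, 0], [-0.1, 0.4, 3.5], 8.5]
    - [[0, 0, 0], [-0.1, 0.4, 6.5], 8.5]
    - [[0, 0, 0], [-0.1, 0.4, 9.5], 8.5]
    - [[0, 0, 0], [-0.1, 0.4, 12], 8.5]
    - [[0, 0, 0], [-0.1, 0.4, 14.5], 8.5]
    - [[0, 0, 0], [-0.1, 0.4, 16.5], 8.5]
    - [[0, 0, 0], [-0.1, 0.4, 18], 8.5]
    - [[0, 0, 0], [-0.1, 0.4, 19.2], 8.5]
    - [[0, 0, 0], [-0.1, 0.4, 20], 8.5]
    - [[0, 0, 0], [-0.1, 0.4, 20], 8.5]
    - [[0, 0, 0], [-0.1, 0.4, 20], 8.5]
    - [[0, 0, 0], [-0.1, 0.4, 20], 8.5]

```text
clock: 3.83
eef_pos: [427.1, 60.2, 205.3]
eef_rot: [0.001, -0.53, 0.848, -0.0]
wrist_force: [-0.4, -0.1, 0.0]
opening: 85.2
```

```bash
python3 - <<'E'
from h import *
c=eyes.read_camera("wrist"); s=r.sense(); save("w3.png",c["pixels"])
print(s["clock"],s["eef_pos"],s["wrist_force"])
E
```

```text
3.8833 [427.29054627  60.26392858 205.56204165] [-0.03963922  0.055467    0.17915212]
```

View pics/w3.png

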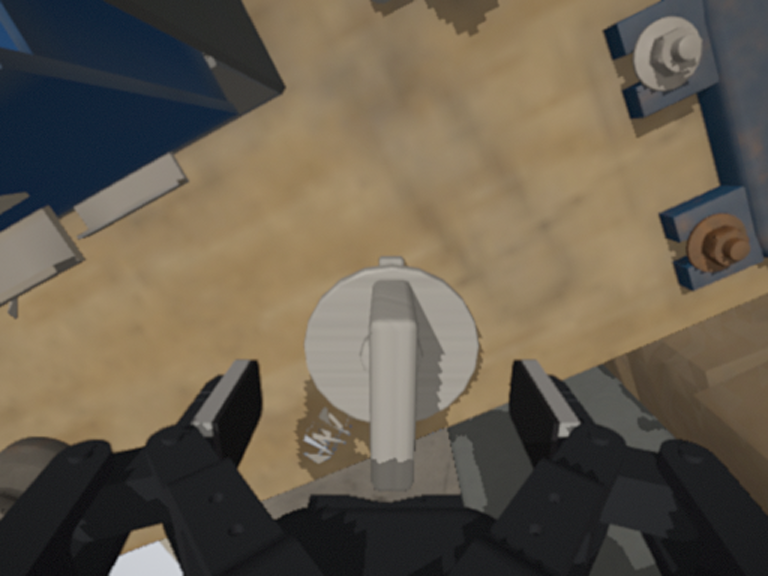

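The wing is centred between the pads, within 1–2 mm. I'll close the gripper.

Call:
move_arm:
  moves:
    - [[0, 0, 0], [0, 0, 0], 6]
    - [[0, 0, 0], [0, 0, 0], 4]
    - [[0, 0, 0], [0, 0, 0], 3]
    - [[0, 0, 0], [0, 0, 0], 2]
    - [[0, 0, 0], [0, 0, 0], 1.5]
    - [[0, 0, 0], [0, 0, 0], 1.2]
    - [[0, 0, 0], [0, 0, 0], 0.8]
    - [[0, 0, 0], [0, 0, 0], 0.4]
    - [[0, 0, 0], [0, 0, 0], 0]
    - [[0, 0, 0], [0, 0, 0], 0]
    - [[0, 0, 0], [0, 0, 0], 0]
    - [[0, 0, 0], [0, 0, 0], 0]
    - [[0, 0, 0], [0, 0, 0], 0]
    - [[0, 0, 0], [0, 0, 0], 0]
    - [[0, 0, 0], [0, 0, 0], 0]

```text
clock: 5.13
eef_pos: [426.6, 60.4, 204.7]
eef_rot: [0.0, -0.53, 0.848, -0.0]
wrist_force: [-0.0, 0.5, -2.4]
opening: 13.3
```

```bash
python3 - <<'E'
from h import *
c=eyes.read_camera("wrist"); s=r.sense(); save("w4.png",c["pixels"])
print(s["clock"],s["eef_pos"],s["wrist_force"],s["opening"])
E
```

```text
5.1833 [426.6523999   60.38754379 204.69150416] [ 0.02961974 -0.44336898 -2.15291566] 13.432379702303628
```

View pics/w4.png

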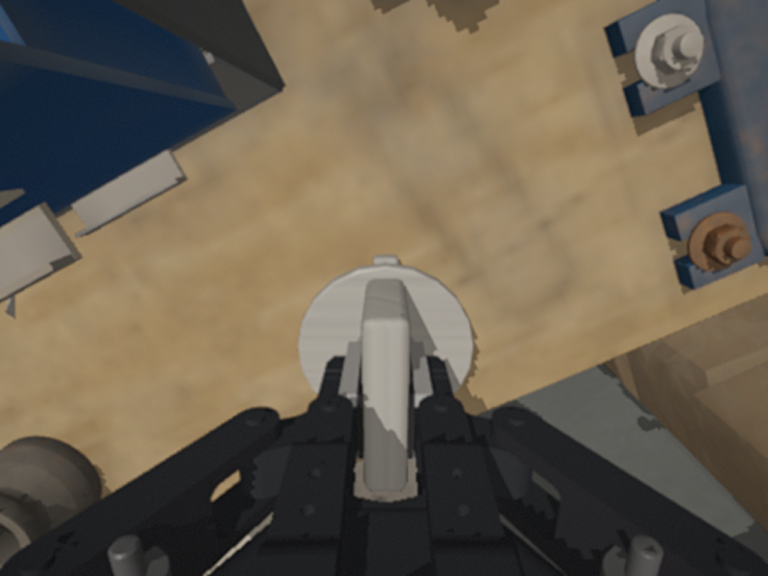

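Call:
move_arm:
  moves:
    - [[0, 0, 0], [0, 0, -0.5], 0]
    - [[0, 0, 0], [0, 0, -1.5], 0]
    - [[0, 0, 0], [0, 0, -3], 0]
    - [[0, 0, 0], [0, 0, -5], 0]
    - [[0, 0, 0], [0, 0, -7.2], 0]
    - [[0, 0, 0], [0, 0, -9.6], 0]
    - [[0, 0, 0], [0, 0, -12], 0]
    - [[0, 0, 0], [0, 0, -14.4], 0]
    - [[0, 0, 0], [0, 0, -16.5], 0]
    - [[0, 0, 0], [0, 0, -18.4], 0]
    - [[0, 0, 0], [0, 0, -19.6], 0]
    - [[0, 0, 0], [0, 0, -20], 0]
    - [[0, 0, 0], [0, 0, -20], 0]
    - [[0, 0, 0], [0, 0, -20], 0]

```text
clock: 6.35
eef_pos: [426.3, 60.4, 404.0]
eef_rot: [-0.0, -0.53, 0.848, 0.0]
wrist_force: [-0.1, 0.1, -2.7]
opening: 13.0
```

```bash
python3 - <<'E'
from h import *
import pickle
from scipy.spatial.transform import Rotation as Ro
c=eyes.read_camera("wrist"); s=r.sense(); save("w5.png",c["pixels"]); pickle.dump((c,s),open("w5.pkl","wb"))
print(s["clock"],s["eef_pos"],s["eef_rot"],s["wrist_force"],s["opening"])
q=s["eef_rot"]; R=Ro.from_quat([q[1],q[2],q[3],q[0]]).as_matrix()
T=(full(c)-s["eef_pos"])@R  # tool frame
z=T[...,2]; m=(abs(T[...,0])<45)&(abs(T[...,1])<45)&(z>176)&(z<188); q=T[m]
print(m.sum(),np.median(q[:,2]),cv2.minEnclosingCircle(q[:,:2].astype(np.float32)),q.mean(0))
A=np.c_[q[:,:2],np.ones(len(q))]; print("tilt fit",np.linalg.lstsq(A,q[:,2],rcond=None)[0])
E
```

```text
6.4 [426.10842645  60.34180999 403.36934828] [-1.00943904e-03 -5.30159473e-01  8.47897182e-01  5.31991134e-04] [-0.37457812  0.29689035 -1.84754691] 13.321694836970762
4627 179.47217297735833 ((-0.9522841572761536, -0.8465418219566345), 33.98875045776367) [ -1.00511408 -13.06506971 179.53622963]
tilt fit [ 1.89063000e-03 -1.03084058e-02  1.79403450e+02]
```

View pics/w5.png

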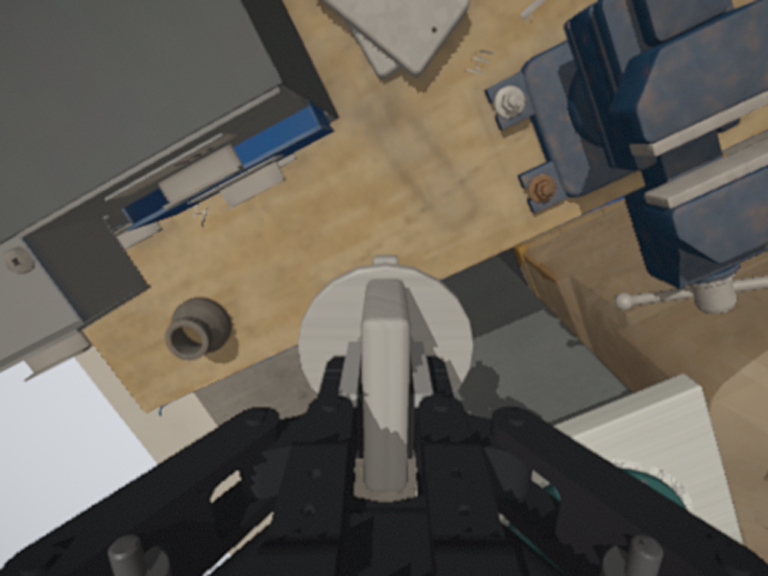

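The cap is held upright, tilted about 0.6°. The disc top sits 179.4 mm ahead of the TCP. I'll carry it over the vise to the pot.

Call:
move_arm:
  moves:
    - [[0, 0, -0.01], [0.8, -0.4, 0], 0]
    - [[0, 0, -0.02], [2.4, -1.2, 0], 0]
    - [[0, 0, -0.03], [4.6, -2.3, 0], 0]
    - [[0, 0, -0.05], [7.2, -3.6, 0], 0]
    - [[0, 0, -0.06], [10, -5, 0], 0]
    - [[0, 0, -0.08], [13, -6.5, 0], 0]
    - [[0, 0, -0.1], [16, -8, 0], 0]
    - [[0, 0, -0.12], [19, -9.5, 0], 0]
    - [[0, 0, -0.13], [22, -11, 0], 0]
    - [[0, 0, -0.15], [25, -12.5, 0], 0]
    - [[0, 0, -0.17], [28, -14, 0], 0]
    - [[0, 0, -0.19], [31, -15.5, 0], 0]
    - [[0, 0, -0.2], [34, -17, 0], 0]
    - [[0, 0, -0.22], [36.6, -18.3, 0], 0]
    - [[0, 0, -0.23], [38.8, -19.4, 0], 0]
    - [[0, 0, -0.24], [40.4, -20.2, 0], 0]
    - [[0, 0, -0.244], [41.2, -20.6, 0], 0]
    - [[0, 0, -0.244], [41.3, -20.6, 0], 0]
    - [[0, 0, -0.244], [41.3, -20.6, 0], 0]
    - [[0, 0, -0.244], [41.3, -20.6, 0], 0]

```text
clock: 8.07
eef_pos: [431.0, -400.1, 403.8]
eef_rot: [0.0, -0.63, 0.777, 0.001]
wrist_force: [-0.5, 1.6, -1.7]
opening: 13.0
```

```bash
cat > look.py <<'E'
from h import *
import sys
from scipy.spatial.transform import Rotation as Ro
c=eyes.read_camera("wrist"); s=r.sense(); save(sys.argv[1],c["pixels"])
q=s["eef_rot"]; R=Ro.from_quat([q[1],q[2],q[3],q[0]]).as_matrix()
print(s["clock"],s["eef_pos"],"yaw",np.degrees(np.arctan2(R[1,0],R[0,0])),"zaxis",R[:,2].round(4),"F",s["wrist_force"].round(2),"M",s["wrist_torque"].round(3),"op",s["opening"],"q6",s["joint_positions"][5])
T=(full(c)-s["eef_pos"])@R
z=T[...,2]; m=(abs(T[...,0])<45)&(abs(T[...,1])<45)&(z>176)&(z<183); q=T[m]
cc=cv2.minEnclosingCircle(q[:,:2].astype(np.float32)); A=np.c_[q[:,:2],np.ones(len(q))]; f=np.linalg.lstsq(A,q[:,2],rcond=None)[0]
print("disc tool",cc,"fit",f.round(4)); cw=s["eef_pos"]+R@np.array([*cc[0],f[2]]); print("disc centre world",cw)
w=(abs(T[...,0])<10)&(abs(T[...,1])<45)&(z>133)&(z<142); 
if w.sum()>20:
  rr=cv2.fitLine(T[w][:,:2].astype(np.float32),cv2.DIST_HUBER,0,.01,.01).ravel(); print("wing dir tool",rr)
E
python3 look.py w6.png
```

```text
8.1167 [ 431.05535849 -399.91566792  404.16757102] yaw -101.9415258150737 zaxis [-7.0e-04  1.3e-03 -1.0e+00] F [ 0.78  0.6  -2.12] M [0.005 0.006 0.06 ] op 13.295967631560641 q6 0.9886505246490538
disc tool ((-1.0642619132995605, -0.6322044730186462), 33.996315002441406) fit [ 2.600000e-03 -3.000000e-03  1.805175e+02]
disc centre world [ 431.77145396 -398.77508843  223.65087197]
wing dir tool [ 9.4731239e-04 -9.9999952e-01 -7.4290270e-01 -3.3328772e+00]
```

View pics/w6.png

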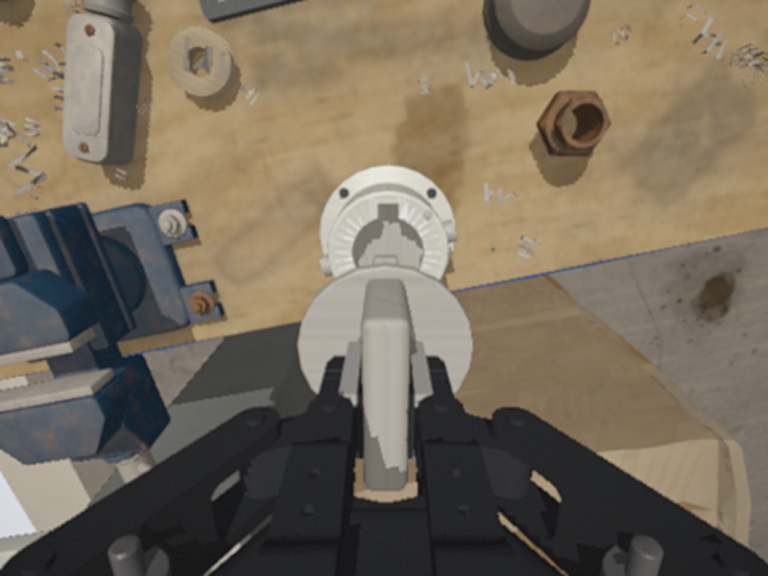

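```bash
python3 - <<'E'
from h import *
c=eyes.read_camera("wrist")
cx,cy=446,-400; n=600; sc=100/n
j,i=np.meshgrid(np.arange(n),np.arange(n)); X=cx+(n/2-i)*sc; Y=cy+(n/2-j)*sc
uv=proj(c,np.c_[X.ravel(),Y.ravel(),np.full(n*n,70.)]).reshape(n,n,2).astype(np.float32)
im=cv2.remap(c["pixels"],uv[...,0],uv[...,1],cv2.INTER_CUBIC); save("rim2.png",im,1)
E
```

```text
(no output)
```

View pics/rim2.png

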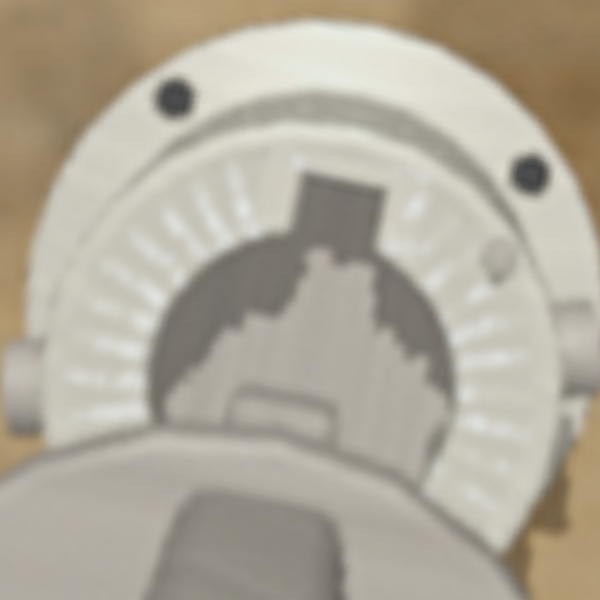

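Call:
move_arm:
  moves:
    - [[0, 0, 0], [0.05, 0, 0.8], 0]
    - [[0, 0, 0], [0.1, 0, 2.4], 0]
    - [[0, 0, 0], [0.15, 0, 4.4], 0]
    - [[0, 0, 0], [0.15, 0, 6.4], 0]
    - [[0, 0, 0], [0.15, 0, 8.2], 0]
    - [[0, 0, 0], [0.15, 0, 9.8], 0]
    - [[0, 0, 0], [0.15, 0, 11], 0]
    - [[0, 0, 0], [0.15, 0, 11.8], 0]
    - [[0, 0, 0], [0.15, 0, 12], 0]
    - [[0, 0, 0], [0.15, 0, 12], 0]
    - [[0, 0, 0], [0.15, 0, 12], 0]
    - [[0, 0, 0], [0.15, 0, 12], 0]

```text
clock: 9.17
eef_pos: [431.2, -403.0, 286.0]
eef_rot: [0.0, -0.629, 0.777, -0.001]
wrist_force: [-0.2, -0.1, -1.7]
opening: 13.3
```

```bash
python3 look.py w7.png; python3 - <<'E'
from h import *
c=eyes.read_camera("scene"); p=proj(c,[[432,-400,90]])[0].astype(int); print(p)
im=c["pixels"]; save("s7.png",im[max(0,p[1]-50):p[1]+50,max(0,p[0]-60):p[0]+60],6)
E
```

```text
9.2167 [ 431.15772645 -403.0141495   286.03571896] yaw -101.98708642706583 zaxis [ 0.0017 -0.0017 -1.    ] F [-0.4  -0.36 -1.63] M [-0.032  0.019  0.014] op 13.158882853319827 q6 0.9861115751227421
disc tool ((-1.0563032627105713, -1.2368061542510986), 33.91740798950195) fit [ 1.600000e-03 -3.800000e-03  1.801272e+02]
disc centre world [ 432.89067437 -402.5403178   105.91017732]
wing dir tool [ 1.0158577e-03  9.9999946e-01 -8.2628232e-01 -3.6392462e+00]
[325 157]
```

View pics/w7.png

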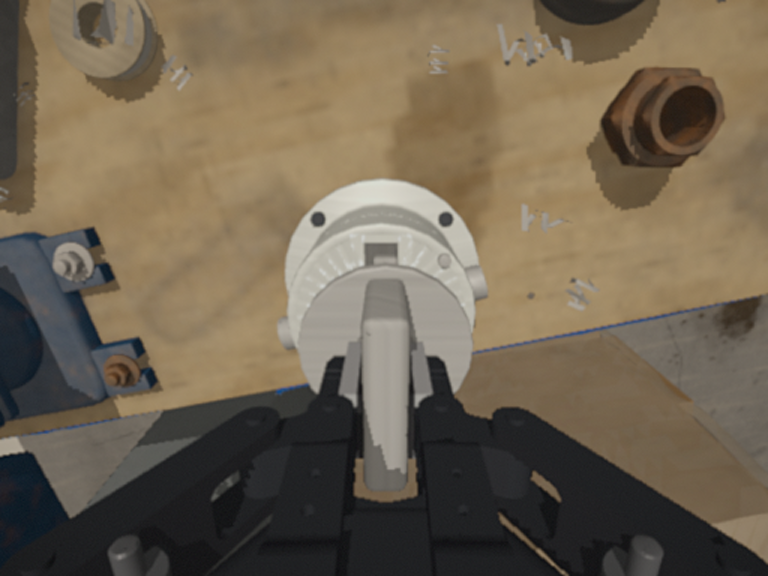

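View pics/s7.png

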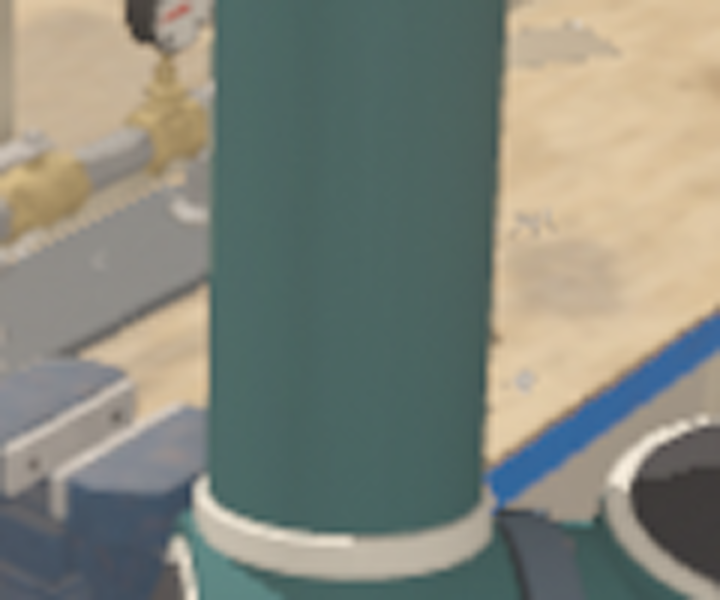

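```bash
cat > rect.py <<'E'
from h import *
import sys
c=eyes.read_camera("wrist"); z=float(sys.argv[2])
cx,cy=450,-400; n=600; sc=100/n
j,i=np.meshgrid(np.arange(n),np.arange(n)); X=cx+(n/2-i)*sc; Y=cy+(n/2-j)*sc
uv=proj(c,np.c_[X.ravel(),Y.ravel(),np.full(n*n,z)]).reshape(n,n,2).astype(np.float32)
im=cv2.remap(c["pixels"],uv[...,0],uv[...,1],cv2.INTER_CUBIC); save(sys.argv[1],im,1)
E
python3 rect.py rim3.png 70; python3 look.py w8.png
```

```text
9.3667 [ 430.90383996 -402.84068974  285.51695592] yaw -101.9871307720936 zaxis [ 0.001  -0.0011 -1.    ] F [ 1.12 -0.2  -1.72] M [-0.     0.006  0.005] op 12.979460625570688 q6 0.9860801760182819
disc tool ((-1.0506643056869507, -0.6805429458618164), 33.94261169433594) fit [ 1.30000e-03 -3.40000e-03  1.79914e+02]
disc centre world [ 431.96563873 -402.14826757  105.60309909]
wing dir tool [ 1.8270413e-04 -1.0000000e+00 -7.9351783e-01 -3.8772709e+00]
```

View pics/rim3.png

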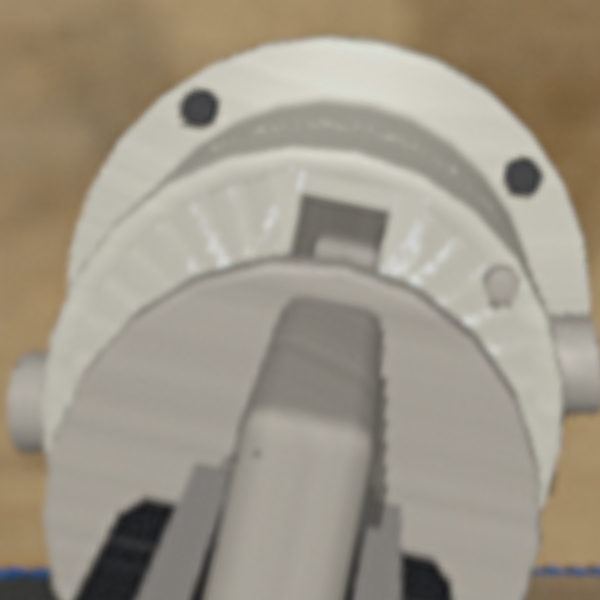

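Call:
move_arm:
  moves:
    - [[0, 0, 0], [-0.1, 0, 0], 0]
    - [[0, 0, 0], [-0.15, 0.03, 0.2], 0]
    - [[0, 0, 0], [-0.15, 0.03, 0.4], 0]
    - [[0, 0, 0], [-0.15, 0.03, 0.6], 0]
    - [[0, 0, 0], [-0.15, 0.03, 0.6], 0]
    - [[0, 0, 0], [-0.15, 0.03, 0.6], 0]
    - [[0, 0, 0], [-0.15, 0.03, 0.6], 0]

```text
clock: 9.95
eef_pos: [430.7, -401.0, 278.5]
eef_rot: [-0.0, -0.629, 0.777, 0.0]
wrist_force: [0.2, 0.5, -2.0]
opening: 13.2
```

```bash
python3 look.py w9.png;python3 rect.py rim4.png 70; python3 look.py w9.png
```

```text
10.0 [ 430.74057638 -401.09741536  278.66761668] yaw -101.98709538065646 zaxis [-0. -0. -1.] F [ 0.14 -0.14 -2.68] M [0.056 0.026 0.012] op 13.161330898756416 q6 0.9879352610786105
disc tool ((-1.2245643138885498, -0.35124579071998596), 33.9876708984375) fit [ 2.000000e-03 -3.300000e-03  1.802594e+02]
disc centre world [ 431.33464679 -399.97437321   98.40815255]
wing dir tool [ 6.8028364e-04 -9.9999976e-01 -9.1844904e-01 -3.5121677e+00]
10.1 [ 430.7827191  -401.13152139  278.78219707] yaw -101.98497462114334 zaxis [ 1.e-04 -2.e-04 -1.e+00] F [-0.38  0.01 -1.31] M [0.036 0.009 0.004] op 13.339505797449133 q6 0.9879213822584133
disc tool ((-1.0854451656341553, -0.6499729156494141), 33.98450469970703) fit [ 2.700000e-03 -4.300000e-03  1.801793e+02]
disc centre world [ 431.6699181  -400.24042439   98.60287794]
wing dir tool [ 2.8105179e-04  9.9999994e-01 -8.8452679e-01 -3.5749240e+00]
```

View pics/rim4.png

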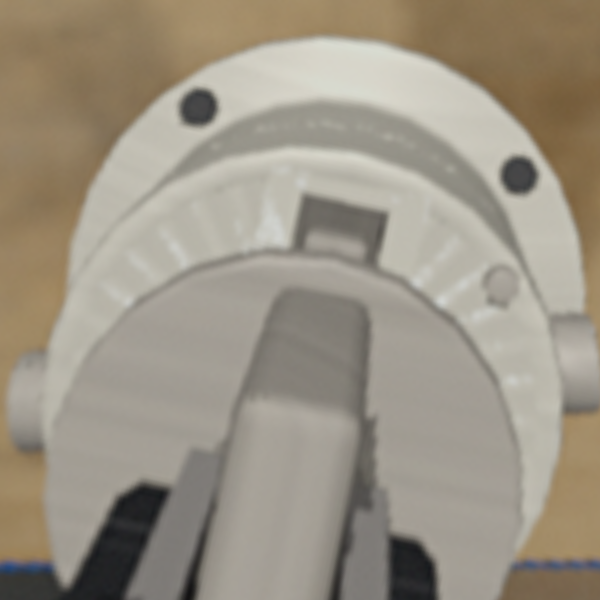

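The lug is centred over the slot to within about 0.5 mm. I'll go in slowly and watch the force.

Call:
move_arm:
  moves:
    - [[0, 0, 0], [0.03, -0.04, 0.1], 0]
    - [[0, 0, 0], [0.03, -0.04, 0.25], 0]
    - [[0, 0, 0], [0.03, -0.04, 0.4], 0]
    - [[0, 0, 0], [0.03, -0.04, 0.55], 0]
    - [[0, 0, 0], [0.03, -0.04, 0.7], 0]
    - [[0, 0, 0], [0.03, -0.04, 0.8], 0]
    - [[0, 0, 0], [0.03, -0.04, 0.8], 0]

```text
clock: 10.68
eef_pos: [430.9, -401.3, 270.2]
eef_rot: [-0.0, -0.629, 0.777, 0.0]
wrist_force: [-0.8, 0.5, -2.0]
opening: 13.4
```

```bash
python3 look.py w10.png
```

```text
10.7333 [ 430.95877109 -401.35210632  270.37817748] yaw -101.98686212992286 zaxis [-4.e-04  4.e-04 -1.e+00] F [-0.12 -0.28 -3.1 ] M [ 0.024 -0.015 -0.015] op 13.490823467680089 q6 0.9878784381350229
disc tool ((-1.2893476486206055, -0.9174938201904297), 33.967735290527344) fit [ 2.000000e-03 -1.400000e-03  1.802871e+02]
disc centre world [ 432.05521346 -400.2138451    90.0910994 ]
wing dir tool [ 1.4074600e-03  9.9999899e-01 -8.9773577e-01 -3.5820336e+00]
```

View pics/w10.png

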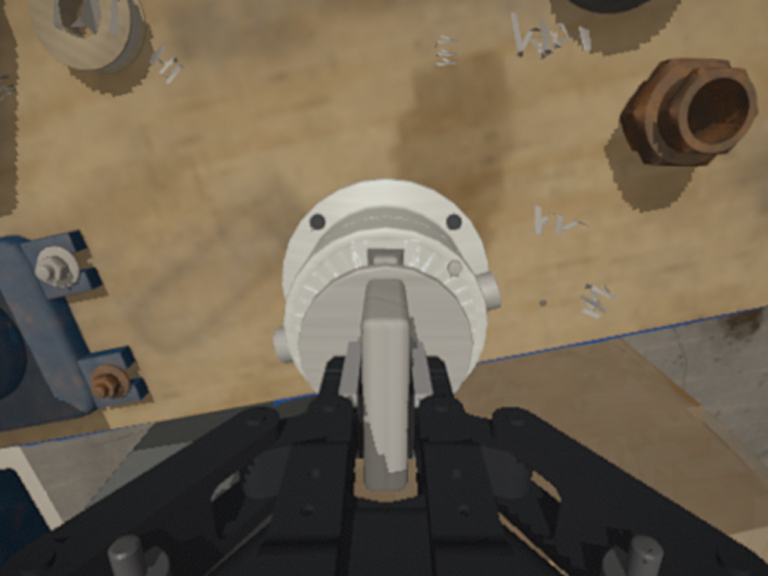

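No contact force, and the neck is already about 4 mm below the rim. I'll keep going.

Call:
move_arm:
  moves:
    - [[0, 0, 0], [0, 0, 0.15], 0]
    - [[0, 0, 0], [0, 0, 0.3], 0]
    - [[0, 0, 0], [0, 0, 0.5], 0]
    - [[0, 0, 0], [0, 0, 0.7], 0]
    - [[0, 0, 0], [0, 0, 0.9], 0]
    - [[0, 0, 0], [0, 0, 1.1], 0]
    - [[0, 0, 0], [0, 0, 1.2], 0]
    - [[0, 0, 0], [0, 0, 1.2], 0]

```text
clock: 11.4
eef_pos: [430.9, -401.3, 258.2]
eef_rot: [-0.0, -0.629, 0.777, 0.0]
wrist_force: [0.4, 0.1, -1.6]
opening: 13.7
```

```bash
python3 look.py w11.png
```

```text
11.45 [ 430.98343731 -401.35971864  258.40195021] yaw -101.98492278399846 zaxis [-3.e-04  3.e-04 -1.e+00] F [ 0.16  0.44 -0.8 ] M [ 0.058  0.039 -0.002] op 12.943162106071645 q6 0.9878790021208982
disc tool ((-0.9169855117797852, -6.087285041809082), 37.07575607299805) fit [ 2.600000e-03 -2.300000e-03  1.803369e+02]
disc centre world [ 437.06751942 -401.67074726   78.06290181]
wing dir tool [ 1.6625324e-04  1.0000000e+00 -8.9859498e-01 -3.5027304e+00]
```

Call:
move_arm:
  moves:
    - [[0, 0, 0], [0, 0, 0.05], 0]
    - [[0, 0, 0], [0, 0, 0.1], 0]
    - [[0, 0, 0], [0, 0, 0.15], 0]
    - [[0, 0, 0], [0, 0, 0.2], 0]
    - [[0, 0, 0], [0, 0, 0.2], 0]
    - [[0, 0, 0], [0, 0, 0.2], 0]

```text
clock: 11.95
eef_pos: [431.0, -401.4, 256.6]
eef_rot: [-0.0, -0.629, 0.777, 0.0]
wrist_force: [-0.1, -0.8, -1.6]
opening: 13.4
```

```bash
python3 look.py w12.png
```

```text
12.0 [ 431.04847301 -401.43893213  256.68713794] yaw -101.98640995410967 zaxis [-0.  0. -1.] F [ 0.44 -0.82 -2.9 ] M [0.029 0.024 0.002] op 13.211313231580391 q6 0.9878637098262579
disc tool ((-0.3556079864501953, -5.991579055786133), 37.66421890258789) fit [ 3.500000e-03 -5.400000e-03  1.801607e+02]
disc centre world [ 436.9831649  -402.33429081   76.52647228]
wing dir tool [ 2.5208725e-03  9.9999684e-01 -8.8033557e-01 -3.6035390e+00]
```

Call:
move_arm:
  moves:
    - [[0, 0, 0], [0, 0, 0.03], 0]
    - [[0, 0, 0], [0, 0, 0.06], 0]
    - [[0, 0, 0], [0, 0, 0.09], 0]
    - [[0, 0, 0], [0, 0, 0.12], 0]
    - [[0, 0, 0], [0, 0, 0.12], 0]
    - [[0, 0, 0], [0, 0, 0.12], 0]

```text
clock: 12.5
eef_pos: [431.1, -401.5, 256.4]
eef_rot: [0.0, -0.629, 0.777, -0.0]
wrist_force: [-3.2, 2.0, 4.8]
opening: 12.8
```

```bash
python3 look.py w13.png
```

```text
12.55 [ 431.11272749 -401.46034979  256.40777711] yaw -101.980373522403 zaxis [ 2.e-04 -2.e-04 -1.e+00] F [-2.02  2.53  5.  ] M [0.365 0.309 0.009] op 13.158785755557691 q6 0.9878500643072757
disc tool ((-0.04967975616455078, -5.613158226013184), 37.66671371459961) fit [ 2.800000e-03 -6.100000e-03  1.801335e+02]
disc centre world [ 436.64591478 -402.61873383   76.27550046]
wing dir tool [ 2.9356877e-04  9.9999994e-01 -8.3656549e-01 -3.6614020e+00]
```

View pics/w13.png

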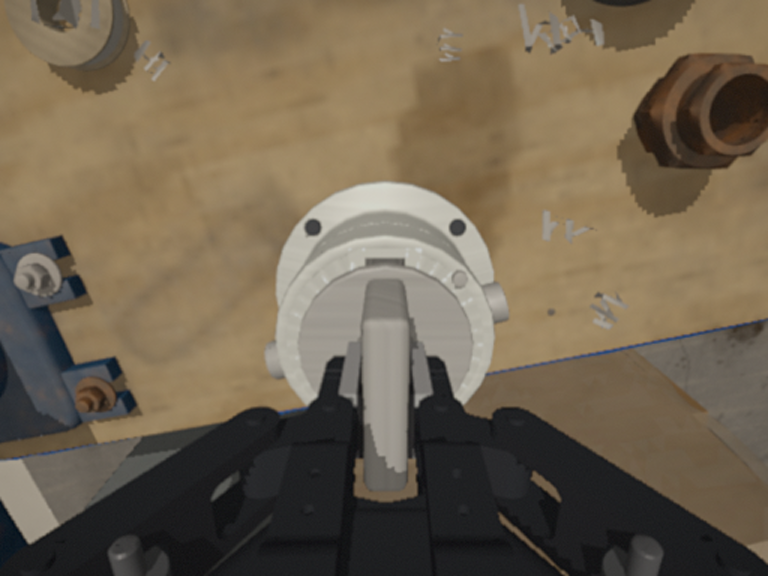

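Seated: there is an upward force of about 7 N, the disc top is at about 76 mm as expected, and the disc is concentric with the rim. I'll turn the first third clockwise and check.

Call:
move_arm:
  moves:
    - [[0, 0, 0.03], [0, 0, 0], 0]
    - [[0, 0, 0.07], [0, 0, 0], 0]
    - [[0, 0, 0.11], [0, 0, 0], 0]
    - [[0, 0, 0.15], [0, 0, 0], 0]
    - [[0, 0, 0.19], [0, 0, 0], 0]
    - [[0, 0, 0.23], [0, 0, 0], 0]
    - [[0, 0, 0.26], [0, 0, 0], 0]
    - [[0, 0, 0.26], [0, 0, 0], 0]

```text
clock: 13.22
eef_pos: [431.8, -401.4, 256.4]
eef_rot: [0.001, -0.523, 0.852, -0.001]
wrist_force: [1.9, 3.3, 4.1]
opening: 13.4
```

```bash
python3 look.py w14.png
```

```text
13.2667 [ 431.79183998 -401.4303899   256.3887448 ] yaw -116.85223384743274 zaxis [ 2.e-03 -5.e-04 -1.e+00] F [2.38 3.38 5.12] M [ 0.554 -0.19   0.066] op 13.607763338496655 q6 1.2472093875177122
disc tool ((-0.9598826766014099, -5.69268798828125), 36.523780822753906) fit [ 2.900000e-03 -7.600000e-03  1.800667e+02]
disc centre world [ 437.65686579 -403.2329597    76.33401856]
wing dir tool [ 3.4551115e-03  9.9999404e-01 -5.2232629e-01 -3.5576541e+00]
```

View pics/w14.png

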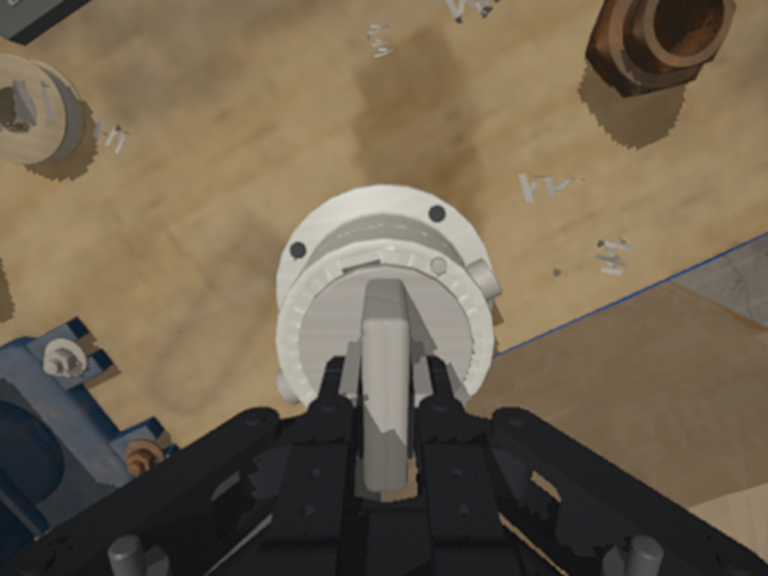

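Call:
move_arm:
  moves:
    - [[0, 0, 0.03], [-0.01, 0, 0], 0]
    - [[0, 0, 0.07], [-0.02, 0, 0], 0]
    - [[0, 0, 0.11], [-0.03, 0, 0], 0]
    - [[0, 0, 0.15], [-0.05, -0.01, 0], 0]
    - [[0, 0, 0.19], [-0.05, -0.01, 0], 0]
    - [[0, 0, 0.23], [-0.05, -0.01, 0], 0]
    - [[0, 0, 0.27], [-0.05, -0.01, 0], 0]
    - [[0, 0, 0.27], [-0.05, -0.01, 0], 0]

```text
clock: 13.93
eef_pos: [432.0, -401.2, 256.4]
eef_rot: [0.001, -0.404, 0.915, -0.001]
wrist_force: [1.8, 3.2, 5.3]
opening: 13.3
```

```bash
python3 look.py w15.png
```

```text
13.9833 [ 432.0342134  -401.17083499  256.41139207] yaw -132.2762891277603 zaxis [ 1.9e-03 -8.0e-04 -1.0e+00] F [1.76 3.28 4.8 ] M [ 0.449 -0.227  0.069] op 13.214692083986645 q6 1.5173243465823256
disc tool ((-0.1927611231803894, -4.9839677810668945), 36.35357666015625) fit [ 2.300000e-03 -8.900000e-03  1.800594e+02]
disc centre world [ 436.18618977 -404.53203661   76.36217801]
wing dir tool [ 0.00462121  0.99998933 -0.21385771 -3.4575052 ]
```

View pics/w15.png

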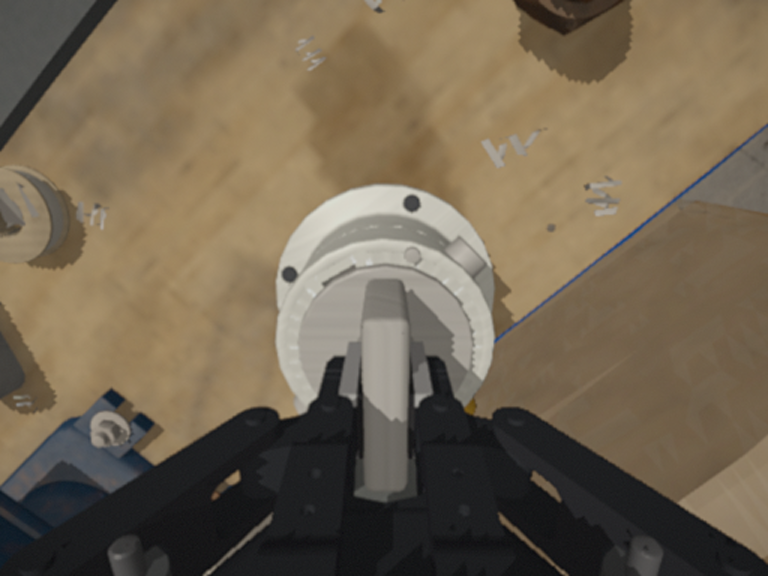

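The cap is turned about 30°, with the stud at (413,256) closing on the wing line at x≈386. I'll turn the last 15°.

Call:
move_arm:
  moves:
    - [[0, 0, 0.03], [0, 0, 0], 0]
    - [[0, 0, 0.07], [-0.01, 0, 0], 0]
    - [[0, 0, 0.11], [-0.02, 0, 0], 0]
    - [[0, 0, 0.15], [-0.02, 0, 0], 0]
    - [[0, 0, 0.19], [-0.03, 0, 0], 0]
    - [[0, 0, 0.23], [-0.03, 0, 0], 0]
    - [[0, 0, 0.255], [-0.03, 0, 0], 0]
    - [[0, 0, 0.255], [-0.03, 0, 0], 0]
    - [[0, 0, 0.255], [-0.03, 0, 0], 0]

```text
clock: 14.73
eef_pos: [432.2, -401.0, 256.4]
eef_rot: [0.001, -0.285, 0.958, -0.001]
wrist_force: [2.5, 2.4, 5.3]
opening: 13.4
```

```bash
python3 look.py w16.png; python3 rect.py rim16.png 73.5
```

```text
14.7833 [ 432.22204997 -401.04197417  256.41886528] yaw -146.85574060403462 zaxis [ 0.0019 -0.0011 -1.    ] F [2.31 2.48 4.64] M [ 0.433 -0.209  0.105] op 13.417183841996545 q6 1.7723147021688352
disc tool ((-0.0198654904961586, -4.4590864181518555), 36.18620300292969) fit [ 1.400000e-03 -9.100000e-03  1.800324e+02]
disc centre world [ 435.01738977 -404.96114521   76.39564884]
wing dir tool [ 1.9306687e-03  9.9999815e-01  1.5087894e-01 -3.4067304e+00]
```

View pics/w16.png

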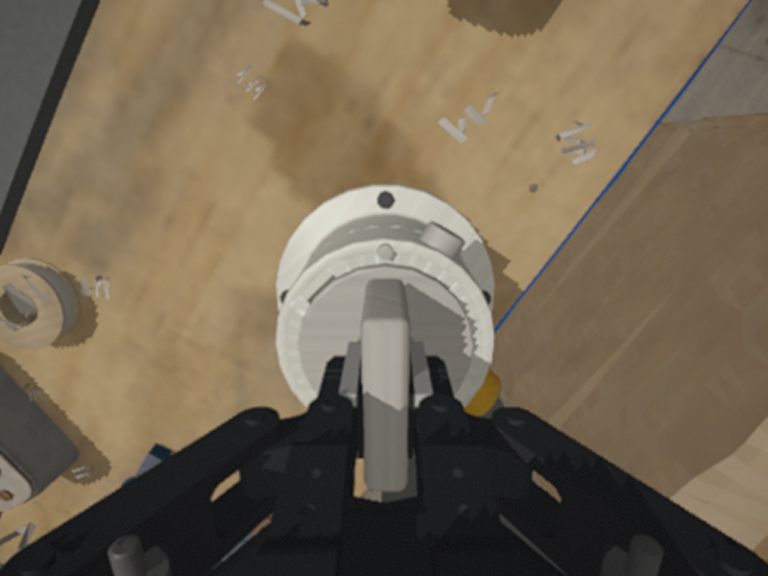

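View pics/rim16.png

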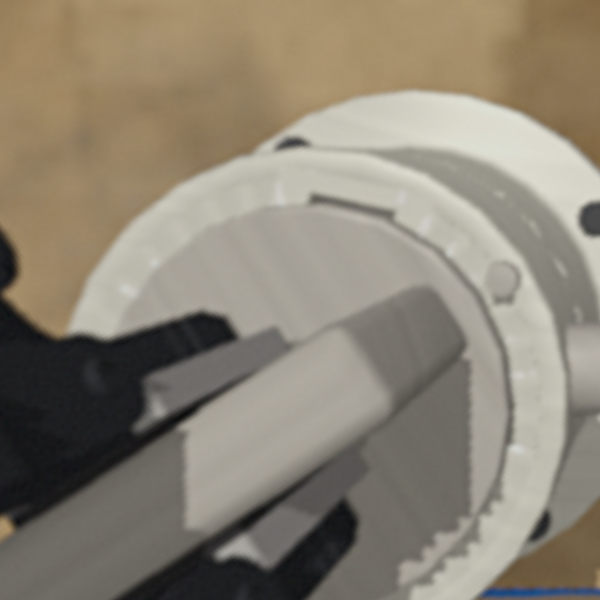

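The wing points straight at the stud at (386,252). The measured turn is about 45° and the disc is on the rim. I'll hold a moment, confirm it is at rest, and hand in.

Call:
move_arm:
  moves:
    - [[0, 0, 0], [0, 0, 0], 0]
    - [[0, 0, 0], [0, 0, 0], 0]
    - [[0, 0, 0], [0, 0, 0], 0]
    - [[0, 0, 0], [0, 0, 0], 0]
    - [[0, 0, 0], [0, 0, 0], 0]
    - [[0, 0, 0], [0, 0, 0], 0]

```text
clock: 15.33
eef_pos: [432.2, -401.1, 256.4]
eef_rot: [0.001, -0.285, 0.958, -0.001]
wrist_force: [1.9, 2.1, 5.0]
opening: 13.3
```

```bash
python3 look.py w17.png | cut -c1-400; python3 - <<'E'
from h import *
s=r.sense(); v=abs(s["joint_vel"]).max(); print(v)
if v<0.05: print(r.close_job())
E
```

```text
15.3833 [ 432.20496487 -401.03304737  256.40173125] yaw -146.85530337419553 zaxis [ 0.0019 -0.0011 -1.    ] F [1.69 2.3  5.26] M [ 0.39  -0.207  0.066] op 12.963327833988718 q6 1.772315675679826
disc tool ((0.1545972228050232, -4.751142501831055), 36.04810333251953) fit [ 1.10000e-03 -9.20000e-03  1.80013e+02]
disc centre world [ 435.00673461 -405.28974638   76.39810251]
wing dir tool [ 2.5412573e-03  9.9999678e-01  1.4611459e-01 -3.3822277e+00]
0.0013402609720851114
the job is handed in; nothing more can be done
None
```

I put the cap into the pot through the slots, turned it clockwise to the vent position, and handed the job in still gripping it, at about 15.4 s of the 46 s. The hand-in gave no verdict, and I could not read the return ring or the finger force directly.

**Checks before hand-in:**
- **Seating:** the disc top was at about 76.3 mm (76 expected), with about 7 N of push, and the disc was concentric with the rim in the wrist picture.
- **Turn:** the gripper turned 44.9° after seating, and the wing pointed straight at the stud in the picture. The wing had not slipped in the pads (under 0.3°).
- **At rest:** the arm was still, with joint speeds under 0.002 rad/s. The jaw opening of 13 mm shows the wing was still held.
- **Bystanders:** I touched none of them and the wrist force stayed low, but I did not re-measure their positions.

**Disagreements:**
- **Disc position:** once the disc was on the rim, the depth-based fit of its centre was about 5 mm off because it picked up rim pixels. I ignored it and judged centring from the picture.
- **Pot size:** the pot measured about 1.7% smaller than given, which I put down to rounded edges.

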